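# Load sample vials into a nitrogen dry box through its dust flap

### The job

Put the aluminium sample vials away in the nitrogen dry box: first wake the box by pressing the key nearest you, then take every vial from the tray and push it down through the sprung dust flap in the mouth on top of the box, so that all are inside and the flap has shut behind them. Only then purge and start it: press the middle key, then the far key, one at a time and each fully down and let go. Leave the other things on the bench where they stand.

Things in the scene. Friction and masses are not known exactly. Their poses are not given: they have to be found in the camera images.
- dry_box: nitrogen dry box, fixed, origin under its centre: white, 200 (own x) x 90 (own y) x 123 mm high, walls 5. Own +y points away from the robot, +x to the robot's right (give or take 10 degrees). Left half of the top (x -94 to -8): the mouth, closed by the flap. Right half: key deck, 123 mm high. Hollow under both; inner floor slopes down to +x (43 to 10 mm high), so vials past the flap roll under the deck.
- mouth (a point): centre of the loading mouth (own x -50, y 0 of the dry box) at the top of its upstanding rim, 133 mm high; 86 (x) x 80 (y) mm inside; axes as the dry box. The rim wall between mouth and deck (x -8 to -4) reaches from 110 to 133 mm; under it is free space.
- flap (a joint): slick steel flap in the mouth, rad: 0 shut, to 1.15 as its free edge swings down. Hinged at own x -90, 129 mm high; 80 long, 76 wide. Shut it slopes down 14 degrees to +x, so a vial laid on it rolls to the rim wall and rests there along own y, centre near x -19, 123 mm high. The spring bears a vial; 2 N at the edge starts it, 4 N opens it. A vial whose top is pushed down to 80 mm high is through.
- flap_edge (a point): middle of the flap's free edge, on its upper face.
- key_near (a joint): spring key on the dry box's deck, nearest the robot of three in a row, m: 0 up, 0.005 fully down; counts as pressed beyond 0.0035 and springs back. 1.5 N starts it, 4 N holds it fully down.
- key_near_top (a point): centre of the top of that grey key cap (18 x 16 mm, 137 mm above the worktop when up, 14 mm above the deck; keys 30 mm apart).
- key_mid (a joint): spring key on the dry box's deck, the middle one of three in a row, m: 0 up, 0.005 fully down; counts as pressed beyond 0.0035 and springs back. 1.5 N starts it, 4 N holds it fully down.
- key_mid_top (a point): centre of the top of that grey key cap (18 x 16 mm, 137 mm above the worktop when up, 14 mm above the deck; keys 30 mm apart).
- key_far (a joint): spring key on the dry box's deck, farthest from the robot of three in a row, m: 0 up, 0.005 fully down; counts as pressed beyond 0.0035 and springs back. 1.5 N starts it, 4 N holds it fully down.
- key_far_top (a point): centre of the top of that grey key cap (18 x 16 mm, 137 mm above the worktop when up, 14 mm above the deck; keys 30 mm apart).
- vial_tray: flat tray, fixed, 150 (own x) x 180 (own y) mm, origin at the centre of its underside; floor 3 mm thick, rim 5 mm wide and 8 mm high all round, low enough for fingers to pass over. The vials start lying in it. It stands to the left of the vice. A tall machine bracket stands behind and between tray and dry box, from 0.65 m ahead of the base: carry things round in front of it.
- vial_1_center (a point): centre of aluminium sample vial 1 with black screw cap: a plain cylinder 22 mm thick, 54 mm long, 30 to 65 g, lying on its side; own x runs along it to the cap. It rolls at a touch. May be absent.
- vial_2_center (a point): centre of aluminium sample vial 2 with black screw cap: a plain cylinder 22 mm thick, 54 mm long, 30 to 65 g, lying on its side; own x runs along it to the cap. It rolls at a touch. May be absent.
- vial_3_center (a point): centre of aluminium sample vial 3 with black screw cap: a plain cylinder 22 mm thick, 54 mm long, 30 to 65 g, lying on its side; own x runs along it to the cap. It rolls at a touch. May be absent.
- vial_4_center (a point): centre of aluminium sample vial 4 with black screw cap: a plain cylinder 22 mm thick, 54 mm long, 30 to 65 g, lying on its side; own x runs along it to the cap. It rolls at a touch. May be absent.
- vial_5_center (a point): centre of aluminium sample vial 5 with black screw cap: a plain cylinder 22 mm thick, 54 mm long, 30 to 65 g, lying on its side; own x runs along it to the cap. It rolls at a touch. May be absent.
- tape_roll: bystander, not part of the job: roll of tape, 58 mm wide, 19 high; origin at the centre of its underside.
- bearing: bystander, not part of the job: ball bearing, 26 mm wide, 8 high; origin at the centre of its underside.
- shaft_collar: bystander, not part of the job: black shaft collar, 26 mm wide, 10 high; origin at the centre of its underside.
- loupe: bystander, not part of the job: black magnifier, 37 mm wide, 40 high; origin at the centre of its underside.

How it is judged:
By the outcome, as a careful person would: the job done as asked, in the order asked, and still so for the second after the job is handed in, with the robot touching nothing.
Of vial_1, vial_2, vial_3, vial_4, vial_5 only 3 to 5 are there at a start; the rules pass over those that are not, and their reading is None.
At some moment in a run one of vial_1, vial_2, vial_3, vial_4, vial_5 may be knocked a few centimetres aside while the robot is not near it.
Once in a run the grip may slacken for a moment while it holds something.
It also fails if it takes over 210 s, if anything falls off the work surface, if the arm or the gripper's body presses on something with over 40 N, if the wrist force passes 120 N, or if a joint passes its speed limit or range.

### The arm

A 6-joint arm with a two-finger parallel gripper is mounted at the origin on a cart in front of the work surface, level with it; the furniture and walls round the work are solid. World frame = base frame: x ahead of the robot, y to its left, z up, the work surface at z = 0. Lengths are in mm, angles in rad, forces in N, time in s.
With the tool pointing down it reaches from about 300 to 775 mm from the base axis. Payload 14.6 kg.
Tool frame: the origin (TCP) lies between the finger pads; the fingertips stand 25 mm ahead of it and the grasp point (between the pads) lies 6 mm ahead of it; z points along the fingers, y is the line along which they close (so a half turn about z gives the same grasp; the last joint's range is limited). The gripper opens to 94 mm and grips with 3 to 60 N. Pads are 16 mm wide; open, the fingers measure 119 mm over their backs; the gripper's body (75 mm by 177 mm) begins 78 mm behind the grasp point.
Start: joints at [1.28, 0.3, 1.521, -0, 1.321, -0.067], TCP at [122.063, 536.274, 230.446] pointing down, gripper open.
Joint ranges: [-3.03, 3.03], [-0.79, 2.21], [0.23, 2.52], [-1.04, 4.18], [0, 3.07], [-2.55, 2.55]. Speed limits (rad/s): [2.22, 2.22, 2.57, 3.14, 3.14, 3.14].

### API

Orientations are given as [roll, pitch, yaw] about the fixed x, y, z axes, in that order (R = Rz(yaw) Ry(pitch) Rx(roll)).
In Python, from cell import manip gives the robot as it stands. The module is installed in compiled form; this text tells all that it offers.
- The arm moves only by the tool step_arm, never from a script. Its argument "series" is one flat list of numbers, 5 for each row, row after row: the shift along the world's x, y, z in mm, then the turn about the world's z in rad, then the closure, from 0 (fully open) to 1 (shut). In form: [dx, dy, dz, spin, jaw, dx, dy, dz, spin, jaw, ...]. A call has 1 to 20 rows; each row shifts and turns the commanded pose from where the row before left it; what a row does not reach is not made up. A row lasts 1/8 s, in which the tool goes at most 62.5 mm and 10.7 degrees, less where a joint would pass 70% of its speed; a pose out of reach is approached as far as the arm can. A call is refused whole if a number of a shift passes 62.5 or a number of a turn 0.188, either way. A call with a gripper value outside its range is refused whole. The fingers move at their own pace and stop on an object; "squeeze" is the grip in N (left out, the last holds). Time passes only in rows, so rows that do not move let the fingers close. It gives the time, the measured TCP pose, the force, the opening and the grip force at its end, in the units of the state.
- manip.read_state(): the state, without advancing time (a new reading comes with each control period).
- manip.camera(name): name is "scene" or "top" or "wrist"; returns (picture, depth): 420x560x3 uint8, blue, green, red; 420x560 float32, mm along the optical axis (not along the pixel's ray), 0 where there is no reading.
- manip.camera_info(name): a dict with "fovy" (degrees; the focal length in pixels is half the picture's height over the tangent of half this angle, whatever the lens; pixels are square), "cx", "cy" (the principal point, pixels), "eye" and "orientation" of the camera in the world. Camera axes: x right, y down, z forward; pixel columns grow to the right and rows downward; lengths in mm; the calibration is good to about 2 mm. A picture is of the moment at which its call begins: read the wrist's pose just before it. camera_info takes no time and is no camera call; for the wrist camera it gives the pose at the moment of the call.
- manip.sign_off(): hands the job in; it is judged then, once.
The state is a dict: "clock": time; "joints": joint angles; "qd": joint speeds; "effort": joint torques, N m; "eef_pos": TCP position; "eef_rot": TCP orientation; "wrist_force": force on the tool from outside, world axes, zero at the start; "moment": the same for the moment, N m; "finger_gap": finger opening in mm; "finger_force": force on a finger pad.
Only numpy, scipy, OpenCV 4.12 (cv2) and the standard library are available. Lean on these libraries where they do the work, as an engineer would, in place of code of your own. Each camera call takes 0.05 s, during which the arm holds its last target. There are 200 camera calls.

## Working session

There is one attempt and no reset: what is moved stays moved. The work goes in short steps, Python scripts to look and compute and a tool call to move; the robot and the scene stay as the last step left them, time stands still between calls to the robot, and variables do not carry over. Pictures are saved under pics/ and viewed, at most 14 in all, crops included, and the job is handed in when it is done.

Besides the shell and the picture viewer there is one more tool, called after "Request:" by a JSON object that holds its "fn" and its "kwargs", one argument or row to a line. step_arm: Moves the arm, as the interface text tells. Its arguments: {"type":"object","properties":{"series":{"type":"array"},"squeeze":{"type":"number"}},"required":["series"]}

```bash
mkdir -p pics; cat > h.py <<'E'
import numpy as np,cv2
from cell import manip
from scipy.spatial.transform import Rotation as R
def info(n):
    i=manip.camera_info(n); return i
def rot(o):
    o=np.array(o,float)
    return o if o.shape==(3,3) else (R.from_euler('xyz',o).as_matrix() if o.size==3 else R.from_quat(o).as_matrix())
def grab(n,f):
    i=info(n); p,d=manip.camera(n); cv2.imwrite('pics/'+f+'.png',p); np.savez('pics/'+f,p=p,d=d,eye=np.array(i['eye']),R=rot(i['orientation']),f=210/np.tan(np.radians(i['fovy'])/2),c=np.array([i['cx'],i['cy']]))
def P(f,u,v,z=None):
    a=np.load('pics/'+f+'.npz'); r=np.array([(u-a['c'][0])/a['f'],(v-a['c'][1])/a['f'],1.])
    w=a['R']@r
    if z is None:
        d=a['d'][int(v)-1:int(v)+2,int(u)-1:int(u)+2]; d=np.median(d[d>0]) if (d>0).any() else np.nan
        return a['eye']+w*d
    return a['eye']+w*(z-a['eye'][2])/w[2]
E
python3 - <<'E'
from h import *
for n in('scene','top','wrist'): grab(n,n+'0'); print(info(n))
print(manip.read_state())
a=[cv2.imread(f'pics/{n}0.png') for n in('top','scene')]
E
```

```text
{'fovy': 56.835945438232706, 'cx': 283.6245628677049, 'cy': 205.65224026542342, 'eye': array([ 22.66487983, 447.54097699, 778.17449821]), 'orientation': array([-2.40101744, -0.0082206 , -2.1360783 ])}
{'fovy': 56.68437203538858, 'cx': 288.6763655841912, 'cy': 208.55872769398772, 'eye': array([ 478.42155347,   97.1602713 , 1017.49814691]), 'orientation': array([-3.09147886, -0.00585983, -1.59387795])}
{'fovy': 66.0834947462908, 'cx': 283.06365669979255, 'cy': 213.42126375140532, 'eye': array([ 47.97894455, 551.65081695, 384.00663501]), 'orientation': array([2.87595871e+00, 1.11662869e-04, 1.34809575e+00])}
{'clock': 0.15, 'joints': array([ 1.28038236e+00,  3.00331555e-01,  1.52146499e+00, -1.04363846e-06,
        1.32068771e+00, -6.65867123e-02]), 'qd': array([-0.00079325, -0.00051221, -0.00141687,  0.00070369,  0.00086037,
        0.00054701]), 'effort': array([-2.73666737e-04, -5.31960225e+01, -3.52813160e+01,  7.07984087e-02,
        2.36316829e-02, -3.61254570e-05]), 'eef_pos': array([122.02210144, 536.10207945, 230.01197563]), 'eef_rot': array([-3.14070296e+00, -5.83161100e-05,  2.91776564e+00]), 'wrist_force': array([-0.04731623, -0.59683356,  0.60392912]), 'moment': array([-0.00741918, -0.02161754, -0.00809695]), 'finger_force': 0.0, 'finger_gap': 93.92524174743247}
```

View pics/top0.png

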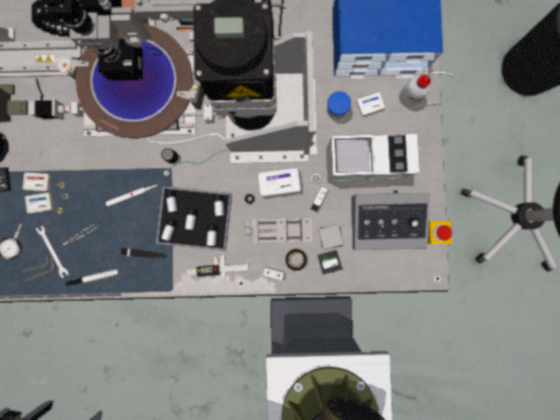

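View pics/wrist0.png

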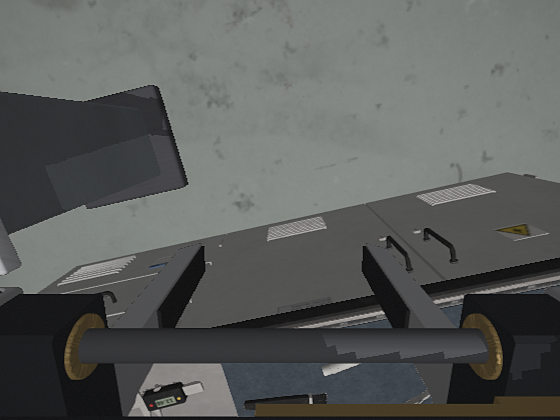

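View pics/scene0.png

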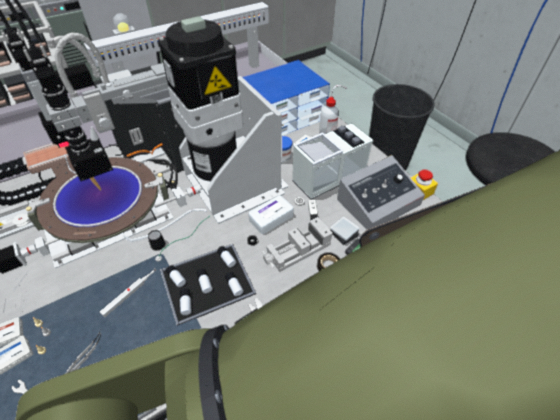

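The top view shows five vials in the tray (about (158–231, 188–248)), with the dry box at about (375,157), its keys on the right and a control box in front of it. I'll enlarge both.

```bash
python3 - <<'E'
from h import *
p=cv2.imread('pics/top0.png')
a=cv2.resize(p[180:256,150:240],None,fx=5,fy=5,interpolation=cv2.INTER_CUBIC)
b=cv2.resize(p[120:196,320:430],None,fx=5,fy=5,interpolation=cv2.INTER_CUBIC)
c=np.vstack([np.hstack([a[:, :],b])[:, :]]); c=cv2.resize(c,None,fx=.8,fy=.8);cv2.imwrite('pics/c1.png',c);print(c.shape)
for n,u,v in [('boxTop deckcorner',415,137),('deck',410,155),('flap',355,155),('boxfrontR',415,172),('instr',390,220),('knob',410,222),('bracket',300,110),('trayfloor',200,240),('whitebox',280,182),('vice',280,230),('estop',440,232),('brk2',235,100)]:
  print(n,P('top0',u,v).round())
E
```

```text
(304, 800, 3)
boxTop deckcorner [ 683. -207.  123.]
deck [ 641. -194.  123.]
flap [645. -67. 117.]
boxfrontR [ 602. -204.  121.]
instr [ 492. -157.   65.]
knob [ 486. -202.   79.]
bracket [768.  57.  74.]
trayfloor [453. 322.   3.]
whitebox [595. 111.  37.]
vice [474. 113.  48.]
estop [ 460. -275.   74.]
brk2 [715. 186. 315.]
```

View pics/c1.png

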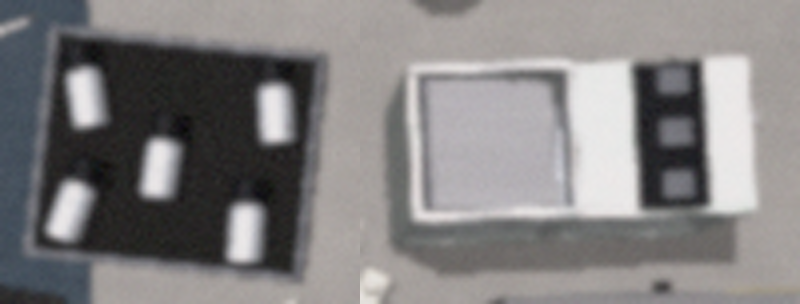

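```bash
python3 - <<'E'
from h import *
L=lambda u,v,z:P('top0',150+u/4,180+v/4,z); B=lambda u,v,z:P('top0',320+(u-360)/4,120+v/4,z)
for n,b,t in [('v1',(93,128),(82,67)),('v2',(279,145),(274,81)),('v3',(155,198),(164,135)),('v4',(62,240),(85,180)),('v5',(246,262),(247,200))]:
  b,t=[L(*q,16)[:2] for q in(b,t)]; d=(t-b)/np.linalg.norm(t-b); print(n,(b+27*d).round(),'axis deg from x',np.degrees(np.arctan2(d[1],d[0])).round(1))
for q in [(672,80),(674,130),(678,184)]: print('key',B(*q,137).round())
c=[B(*q,123) for q in [(408,65),(748,57),(755,210),(412,218)]]
for q in c: print('corner',q.round())
m=sum(c)/4; print('ctr',m.round()); ex=(c[1]+c[2]-c[0]-c[3]); print('own x yaw+90',np.degrees(np.arctan2(ex[1],ex[0])).round(1)+90)
a=np.load('pics/top0.npz'); vv,uu=np.mgrid[0:420,0:560]; r=np.stack([(uu-a['c'][0])/a['f'],(vv-a['c'][1])/a['f'],np.ones_like(uu)],-1)@a['R'].T
X=a['eye']+r*a['d'][...,None]; X=X[a['d']>0]
for x in range(560,760,20):
  print(x,[(int(X[s][:,2].max()) if s.any() else -1) for y in range(-20,220,20) for s in [(abs(X[:,0]-x)<10)&(abs(X[:,1]-y)<10)]])
E
```

```text
v1 [553. 391.] axis deg from x 9.7
v2 [540. 269.] axis deg from x 3.6
v3 [507. 344.] axis deg from x -8.7
v4 [480. 397.] axis deg from x -21.5
v5 [465. 289.] axis deg from x -1.7
key [ 674. -163.  137.]
key [ 645. -163.  137.]
key [ 614. -164.  137.]
corner [689. -14. 123.]
corner [ 689. -212.  123.]
corner [ 600. -212.  123.]
corner [600. -13. 123.]
ctr [ 645. -113.  123.]
own x yaw+90 0.09999999999999432
560 [3, 29, 34, 2, 3, 35, 35, 38, 37, 36, 14, 14]
580 [5, 31, 21, 4, 39, 39, 39, 40, 41, 37, 6, 5]
600 [135, 9, 11, 12, 38, 40, 40, 41, 41, 40, 3, 4]
620 [134, 6, 11, 10, 39, 39, 41, 40, 38, 38, 3, 2]
640 [135, 2, 3, 2, 33, 35, 2, 4, 5, 2, 4, 4]
660 [133, 3, 11, 255, 15, 14, 16, 12, 13, 17, 13, 12]
680 [135, 3, 12, 258, 258, 255, 238, 221, 202, 187, 170, 151]
700 [3, 3, 14, 257, 254, 255, 237, 219, 202, 180, 165, 149]
720 [4, 3, 12, 257, -1, -1, -1, 417, 421, 441, 441, 440]
740 [3, 3, 11, 257, 75, 77, 78, 424, 441, 442, 442, 441]
```

Request:
{"fn": "step_arm", "kwargs": {
  "series": [30.75, -43.7, 0, 0.014, 1, 30.75, -43.7, 0, 0.014, 1, 30.75, -43.7, 0, 0.014, 1, 30.75, -43.7, 0, 0.014, 1, 30.75, -43.7, 0, 0.014, 1, 30.75, -43.7, 0, 0.014, 1, 30.75, -43.7, 0, 0.014, 1, 30.75, -43.7, 0, 0.014, 1, 30.75, -43.7, 0, 0.014, 1, 30.75, -43.7, 0, 0.014, 1, 30.75, -43.7, 0, 0.014, 1, 30.75, -43.7, 0, 0.014, 1, 30.75, -43.7, 0, 0.014, 1, 30.75, -43.7, 0, 0.014, 1, 30.75, -43.7, 0, 0.014, 1, 30.75, -43.7, 0, 0.014, 1, 0, 0, 0, 0, 1, 0, 0, 0, 0, 1],
  "squeeze": 40
}}

```text
clock: 2.4
eef_pos: [613.8, -162.6, 230.0]
eef_rot: [3.141, -0.001, -3.142]
wrist_force: [-0.1, 0.2, -0.3]
finger_gap: 0.3
finger_force: 0.0
```

```bash
python3 - <<'E'
from h import *
s=manip.read_state(); print(s['eef_pos'],s['eef_rot'],s['joints'],s['wrist_force'],s['finger_gap'])
grab('wrist','w1')
X=np.load('pics/top0.npz')
for u in range(306,322,2): print(u,P('top0',u,110).round(),P('top0',u,140).round())
E
```

```text
[ 613.75808924 -162.56297578  229.98688195] [ 3.14118997e+00 -8.67844703e-04 -3.14159199e+00] [-3.16639929e-01  4.93201925e-01  1.25498011e+00  1.14209500e-04
  1.39436070e+00 -1.88745684e+00] [-0.11983273  0.23407509 -0.34041144] 0.3169541703344275
306 [733.  49. 186.] [673.  49. 161.]
308 [712.  49. 254.] [670.  45. 173.]
310 [712.  45. 254.] [670.  41. 173.]
312 [712.  41. 255.] [707.  25.  11.]
314 [787.  17.   8.] [707.  20.   9.]
316 [789.  12.   1.] [709.  14.   1.]
318 [789.   6.   1.] [709.   8.  -0.]
320 [789.   1.  -1.] [709.   3.  -2.]
```

View pics/w1.png

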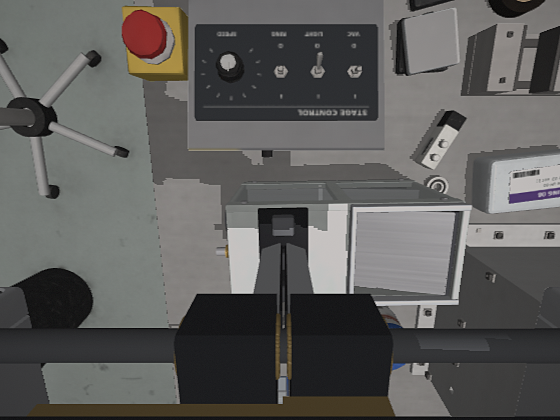

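The wrist view shows the near key at (283,226), right under the closed fingers. The mouth's outer corners are near (349,205), (470,205), (460,302) and (350,303), and the bracket is clear at y>40.

```bash
python3 - <<'E'
from h import *
print('key',P('w1',283,226,137),P('w1',283,226))
for q in [(349,205),(470,205),(460,302),(350,303)]: print(P('w1',*q,133).round(),P('w1',q[0]+3,q[1]).round())
print('inner',[P('w1',*q,133).round() for q in[(357,213),(464,213),(455,296),(356,296)]])
E
```

```text
key [ 615.38509412 -163.8361877   137.        ] [ 615.35394756 -163.83630471  137.09931532]
[ 599. -111.  133.] [ 601. -107.  126.]
[599. -14. 133.] [630.  66.   5.]
[686. -10. 133.] [728.  38.  62.]
[ 687. -105.  133.] [ 580. -147.  313.]
inner [array([ 606., -104.,  133.]), array([606., -18., 133.]), array([680., -15., 133.]), array([ 680., -101.,  133.])]
```

Request:
{"fn": "step_arm", "kwargs": {
  "series": [0, 0, -30, 0, 1, 0, 0, -25, 0, 1, 0, 0, -10, 0, 1, 0, 0, 0, 0, 1]
}}

```text
clock: 2.95
eef_pos: [614.0, -162.4, 165.8]
eef_rot: [3.142, -0.0, -3.141]
wrist_force: [-0.4, -0.3, -0.1]
finger_gap: 0.5
finger_force: 0.0
```

Request:
{"fn": "step_arm", "kwargs": {
  "series": [0, 0, -4, 0, 1, 0, 0, -4, 0, 1, 0, 0, -2.5, 0, 1, 0, 0, 0, 0, 1, 0, 0, 0, 0, 1]
}}

```text
clock: 3.58
eef_pos: [614.6, -162.9, 157.1]
eef_rot: [-3.141, 0.003, -3.141]
wrist_force: [-3.0, 2.8, 15.6]
finger_gap: 0.4
finger_force: 7.4
```

Key fully down (tip 132, 15.6 N). I'll lift, then recheck the vials while travelling.

Request:
{"fn": "step_arm", "kwargs": {
  "series": [0, 0, 15, 0, 1, 0, 0, 35, 0, 1, -20, 20, 15, 0, 0.45, -15, 55, 0, 0, 0.45, -15, 58, 0, 0, 0.45, -15, 58, 0, 0, 0.45, -15, 58, 0, 0, 0.45, -15, 58, 0, 0, 0.45, -15, 58, 0, 0, 0.45, -15, 58, 0, 0, 0.45, -10, 29, 0, 0, 0.45, -10, 0, 0, 0, 0.45, -9, 0, 0, 0, 0.45, 0, 0, 0, 0, 0.45]
}}

```text
clock: 5.32
eef_pos: [460.0, 288.2, 220.4]
eef_rot: [3.141, 0.0, 3.141]
wrist_force: [0.3, 0.3, 0.5]
finger_gap: 51.9
finger_force: 0.0
```

```bash
python3 - <<'E'
from h import *
s=manip.read_state(); print(s['eef_pos'],s['finger_gap'])
grab('wrist','w2')
E
```

```text
[459.98768286 288.15916802 220.35208901] 51.86130974449586
```

View pics/w2.png

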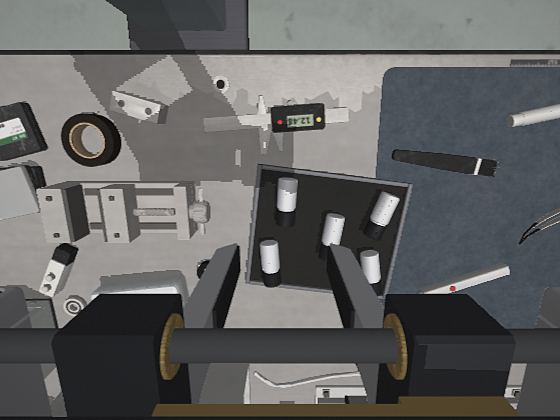

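All five vials are visible: (287,195), (270,262), (333,230), (384,210) and (370,265). I'll segment them by depth, with a reusable function.

```bash
cat >> h.py <<'E'
def vials(f,zmin=12,zmax=32,box=(425,600,230,430)):
    a=np.load('pics/'+f+'.npz'); vv,uu=np.mgrid[0:420,0:560]
    X=a['eye']+np.stack([(uu-a['c'][0])/a['f'],(vv-a['c'][1])/a['f'],np.ones_like(uu)],-1)@a['R'].T*a['d'][...,None]
    m=(a['d']>0)&(X[...,2]>zmin)&(X[...,2]<zmax)&(X[...,0]>box[0])&(X[...,0]<box[1])&(X[...,1]>box[2])&(X[...,1]<box[3])
    n,l=cv2.connectedComponents(m.astype(np.uint8))
    for i in range(1,n):
        q=X[l==i]
        if len(q)<60: continue
        (c,(w,h),_)=cv2.minAreaRect(q[:,:2].astype(np.float32)); d=q[:,:2]-q[:,:2].mean(0); e=np.linalg.eigh(d.T@d)[1][:,1]; e=e*np.sign(e[0])
        print(f,'c',np.round(c,1),'size',np.round(sorted((w,h))),'axis',np.degrees(np.arctan2(e[1],e[0])).round(1),'ztop',np.percentile(q[:,2],97).round(1),'n',len(q))
E
python3 - <<'E'
from h import *
vials('w2'); vials('top0')
E
```

```text
w2 c [468.1 291. ] size [22. 54.] axis -3.3 ztop 25.3 n 898
w2 c [484.4 399.8] size [21. 54.] axis -20.5 ztop 25.4 n 901
w2 c [510.8 344.2] size [22. 54.] axis -17.2 ztop 25.1 n 654
w2 c [544.  271.9] size [22. 55.] axis 4.5 ztop 25.3 n 799
w2 c [557.1 394.1] size [21. 55.] axis 16.8 ztop 25.3 n 619
top0 c [556.2 393.1] size [21. 54.] axis 9.0 ztop 27.1 n 180
top0 c [543.  271.3] size [22. 54.] axis 3.2 ztop 26.6 n 176
top0 c [510. 343.] size [21. 53.] axis -8.8 ztop 26.9 n 176
top0 c [483.6 399.4] size [21. 54.] axis -19.6 ztop 26.9 n 181
top0 c [467.8 290.7] size [21. 51.] axis -4.0 ztop 26.3 n 175
```

Request:
{"fn": "step_arm", "kwargs": {
  "series": [8, 2.8, -40, -0.055, 0.45, 0, 0, -50, 0, 0.45, 0, 0, -50, 0, 0.45, 0, 0, -30, 0, 0.45, 0, 0, -20, 0, 0.45, 0, 0, 0, 0, 0.45, 0, 0, 0, 0, 1, 0, 0, 0, 0, 1, 0, 0, 0, 0, 1],
  "squeeze": 40
}}

```text
clock: 6.5
eef_pos: [468.2, 291.8, 30.1]
eef_rot: [3.142, 0.0, 3.087]
wrist_force: [-0.0, 1.0, -0.1]
finger_gap: 25.2
finger_force: 0.0
```

Request:
{"fn": "step_arm", "kwargs": {
  "series": [0, 0, 0, 0, 1, 0, 0, 0, 0, 1, 0, 0, 40, 0, 1, 0, 0, 60, 0, 1, 0, 0, 60, 0, 1, 20, -50, 10, 0.055, 1, 20, -50, 0, 0, 1, 20, -50, 0, 0, 1, 20, -50, 0, 0, 1, 20, -50, 0, 0, 1, 20, -50, 0, 0, 1, 20, -50, 0, 0, 1, 35, -11, 0, 0, 1, 0, 0, 0, 0, 1, 0, 0, 0, 0, 1]
}}

```text
clock: 8.38
eef_pos: [642.6, -68.7, 199.6]
eef_rot: [3.141, -0.001, -3.141]
wrist_force: [0.2, 0.1, -0.4]
finger_gap: 20.9
finger_force: 40.0
```

```bash
python3 - <<'E'
from h import *
s=manip.read_state(); print(s['eef_pos'],s['finger_gap'],s['finger_force'])
grab('wrist','w3');grab('top','t3');vials('t3')
E
```

```text
[642.58922227 -68.71190208 199.56307772] 20.891501876770416 39.99918758869171
t3 c [556.3 393.1] size [21. 54.] axis 9.3 ztop 26.9 n 178
t3 c [543. 271.] size [22. 54.] axis 3.0 ztop 26.5 n 175
t3 c [510.  343.3] size [22. 53.] axis -8.6 ztop 26.2 n 176
t3 c [483.6 399.1] size [21. 54.] axis -19.7 ztop 26.1 n 180
```

View pics/w3.png

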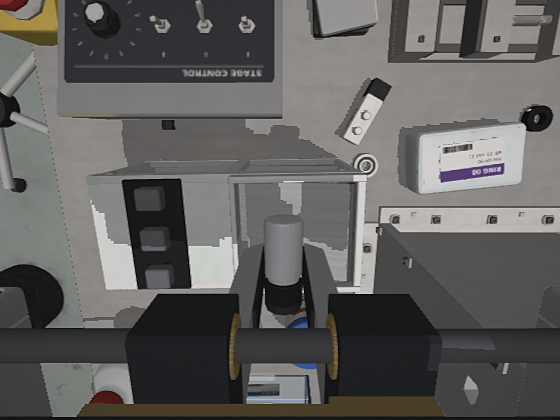

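Vial 1 is held square: body at (283,250), inside the mouth walls. I'll push it down through the flap and release it inside.

Request:
{"fn": "step_arm", "kwargs": {
  "series": [0, -1, -40, 0, 1, 0, 0, -25, 0, 1, 0, 0, -15, 0, 1, 0, 0, -15, 0, 1, 0, 0, -12, 0, 1, 0, 0, -10, 0, 1, 0, 0, 0, 0, 1]
}}

```text
clock: 9.35
eef_pos: [642.6, -70.3, 81.9]
eef_rot: [-3.142, -0.002, -3.141]
wrist_force: [-0.2, -4.3, -0.6]
finger_gap: 20.7
finger_force: 43.8
```

Request:
{"fn": "step_arm", "kwargs": {
  "series": [0, 0, 0, 0, 0.7, 0, 0, 0, 0, 0.7, 0, 0, 0, 0, 0.7, 0, 0, 0, 0, 0.7, 0, 0, 30, 0, 0.7, 0, 0, 40, 0, 0.7, 0, 0, 45, 0, 0.7, 0, 0, 0, 0, 0.7]
}}

```text
clock: 10.35
eef_pos: [644.3, -69.7, 201.9]
eef_rot: [-3.141, 0.006, -3.141]
wrist_force: [-0.7, 0.2, -0.8]
finger_gap: 27.8
finger_force: 0.0
```

```bash
python3 - <<'E'
from h import *
s=manip.read_state(); print(s['eef_pos'],s['finger_gap'],s['wrist_force'])
grab('wrist','w4');grab('top','t4');vials('t4')
E
```

```text
[644.26308624 -69.67797698 201.92139613] 27.792988670330214 [-0.72622509  0.22764557 -0.80743356]
t4 c [556.3 392.9] size [20. 54.] axis 8.8 ztop 26.4 n 180
t4 c [542.9 271.2] size [22. 54.] axis 3.3 ztop 26.4 n 177
t4 c [509.9 342.9] size [21. 53.] axis -8.7 ztop 26.5 n 176
t4 c [483.8 399.4] size [21. 54.] axis -19.9 ztop 26.6 n 181
```

View pics/w4.png

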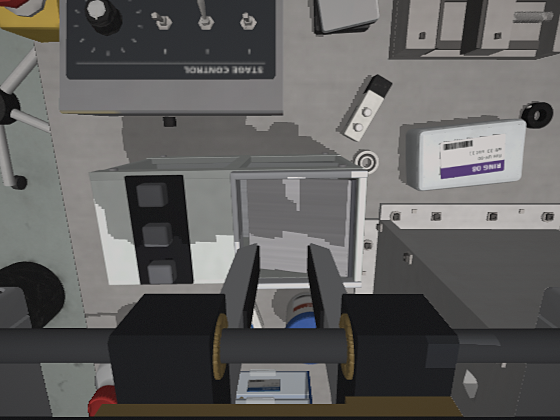

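Flap shut, mouth empty and the keys are up, so vial 1 is in. Next vial.

Request:
{"fn": "step_arm", "kwargs": {
  "series": [-34, 5, 0, 0, 0.45, -11, 56, 0, 0, 0.45, -11, 56, 0, 0, 0.45, -11, 56, 0, 0, 0.45, -11, 56, 0, 0.03, 0.45, -11, 56, 0, 0.03, 0.45, -11, 56, 0, 0, 0.45, 0, 0, 0, 0, 0.45]
}}

```text
clock: 11.45
eef_pos: [541.3, 274.1, 196.0]
eef_rot: [-3.141, -0.003, -3.077]
wrist_force: [0.5, -0.8, -0.8]
finger_gap: 51.7
finger_force: 0.0
```

```bash
python3 - <<'E'
from h import *
s=manip.read_state(); print(s['eef_pos'],s['finger_gap'])
grab('wrist','w5');vials('w5')
E
```

```text
[541.269693   274.12394512 196.01875378] 51.71130515790795
w5 c [484.5 399.6] size [21. 54.] axis -20.2 ztop 25.3 n 1187
w5 c [510.8 343.3] size [21. 54.] axis -8.6 ztop 25.2 n 1086
w5 c [544.1 272.1] size [22. 54.] axis 3.9 ztop 25.1 n 1055
w5 c [556.9 393.4] size [21. 54.] axis 8.5 ztop 25.3 n 1026
```

Request:
{"fn": "step_arm", "kwargs": {
  "series": [1, 0.7, -45, 0, 0.45, 0, 0, -50, 0, 0.45, 0, 0, -50, 0, 0.45, 0, 0, -22.5, 0, 0.45, 0, 0, 0, 0, 0.45, 0, 0, 0, 0, 1, 0, 0, 0, 0, 1, 0, 0, 0, 0, 1, 0, 0, 0, 0, 1, 0, 0, 40, 0, 1, 0, 0, 60, 0, 1, 0, 0, 60, 0, 1, 11, -56, 10, 0, 1, 11, -56, 0, -0.06, 1, 11, -56, 0, 0, 1, 11, -56, 0, 0, 1, 11, -56, 0, 0, 1, 11, -56, 0, 0, 1, 33, -6, 0, 0, 1, 0, 0, 0, 0, 1]
}}

```text
clock: 14.0
eef_pos: [643.2, -72.6, 198.7]
eef_rot: [3.141, -0.002, 3.139]
wrist_force: [-0.4, 0.4, -0.3]
finger_gap: 0.8
finger_force: 0.0
```

```bash
python3 - <<'E'
from h import *
s=manip.read_state(); print(s['eef_pos'],s['finger_gap'],s['finger_force'])
grab('wrist','w6');cv2.imwrite('pics/w6c.png',cv2.imread('pics/w6.png')[150:330,70:420])
vials('w6',zmin=170,zmax=230,box=(580,720,-120,-20))
E
```

```text
[643.23647992 -72.63854453 198.67902354] 0.8317570039351286 0.0
w6 c [636.8 -72.1] size [20. 21.] axis 89.9 ztop 228.9 n 2318
```

View pics/w6c.png

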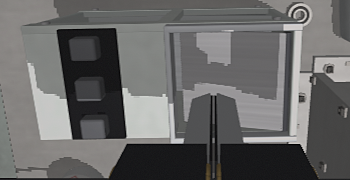

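The gripper is empty, so the vial slipped out somewhere. I'll look from above.

```bash
python3 - <<'E'
from h import *
grab('top','t6');vials('t6');vials('t6',zmin=14,zmax=60,box=(380,660,-120,430))
cv2.imwrite('pics/t6c.png',cv2.resize(cv2.imread('pics/t6.png')[130:300,140:400],None,fx=3,fy=3))
E
```

```text
t6 c [555.9 393.7] size [21. 54.] axis 9.0 ztop 27.2 n 181
t6 c [542.8 261.5] size [21. 54.] axis 2.0 ztop 27.0 n 174
t6 c [509.9 343.1] size [22. 52.] axis -8.9 ztop 26.3 n 174
t6 c [483.6 398.7] size [21. 53.] axis -20.0 ztop 26.7 n 181
t6 c [613.8 -25.4] size [42. 84.] axis 41.4 ztop 57.3 n 101
t6 c [597.3 114.3] size [ 62. 106.] axis -83.7 ztop 39.6 n 1009
t6 c [552.5  13. ] size [17. 64.] axis -27.8 ztop 29.6 n 177
t6 c [555.9 393.7] size [21. 54.] axis 8.7 ztop 27.2 n 178
t6 c [542.8 261.3] size [21. 54.] axis 2.1 ztop 27.0 n 172
t6 c [509.9 342.9] size [20. 53.] axis -9.2 ztop 26.3 n 171
t6 c [483.6 398.7] size [21. 53.] axis -19.2 ztop 26.8 n 177
t6 c [474.5 119.6] size [ 59. 168.] axis 89.7 ztop 52.3 n 1393
t6 c [454.8 -14.9] size [55. 55.] axis -17.4 ztop 31.6 n 431
t6 c [402.8  75.6] size [44. 54.] axis -89.9 ztop 21.5 n 197
t6 c [396.8  -8.6] size [35. 51.] axis -69.9 ztop 18.5 n 123
```

View pics/t6c.png

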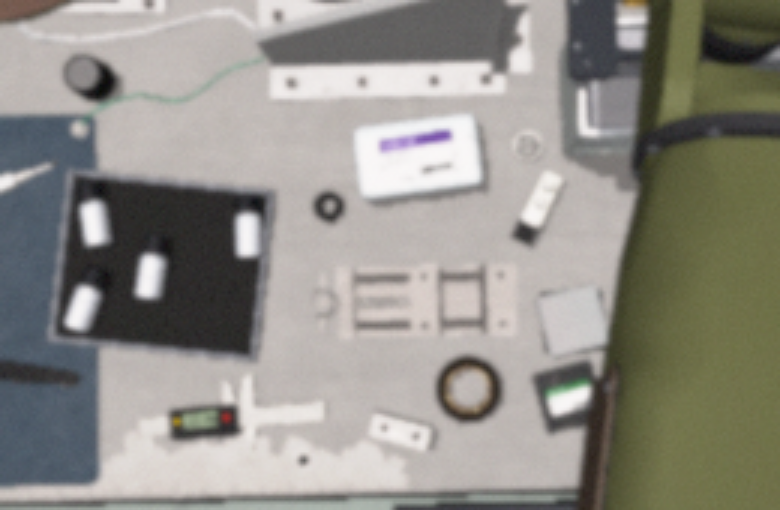

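The vial is back in the tray at (543,261.5), against the right rim. That was the momentary grip slackening. I'll regrasp it.

Request:
{"fn": "step_arm", "kwargs": {
  "series": [-33, 6, 0, 0, 0.45, -11, 54, 0, 0, 0.45, -11, 54, 0, 0, 0.45, -11, 54, 0, 0.035, 0.45, -11, 54, 0, 0, 0.45, -11, 54, 0, 0, 0.45, -11, 54, 0, 0, 0.45, 0, 2, -40, 0, 0.45, 0, 0, 0, 0, 0.45]
}}

```text
clock: 15.22
eef_pos: [542.0, 261.4, 158.1]
eef_rot: [-3.14, -0.005, -3.105]
wrist_force: [-0.2, -1.4, 0.7]
finger_gap: 51.7
finger_force: 0.0
```

```bash
python3 - <<'E'
from h import *
s=manip.read_state(); print(s['eef_pos'],s['finger_gap'])
grab('wrist','w7');vials('w7');vials('w7',zmin=5,zmax=11,box=(500,590,235,255))
E
```

```text
[542.04103501 261.37269147 158.11213241] 51.732463000752745
w7 c [484.3 399.3] size [21. 54.] axis -20.3 ztop 25.3 n 1556
w7 c [510.7 343.2] size [21. 54.] axis -8.4 ztop 25.3 n 1392
w7 c [544.2 261.7] size [21. 54.] axis 1.8 ztop 25.2 n 1261
w7 c [556.9 393.2] size [21. 54.] axis 8.7 ztop 25.3 n 1329
w7 c [537.7 246.6] size [11. 75.] axis -5.3 ztop 9.0 n 416
```

Request:
{"fn": "step_arm", "kwargs": {
  "series": [0, 0, -50, 0, 0.45, 0, 0, -50, 0, 0.45, 0, 0, -25, 0, 0.45, 0, 0, 0, 0, 0.45, 0, 0, 0, 0, 1, 0, 0, 0, 0, 1, 0, 0, 0, 0, 1, 0, 0, 0, 0, 1, 0, 0, 0, 0, 1, 0, 0, 30, 0, 1, 0, 0, 0, 0, 1],
  "squeeze": 50
}}

```text
clock: 16.65
eef_pos: [544.9, 262.0, 67.2]
eef_rot: [3.14, 0.003, -3.106]
wrist_force: [-0.1, -0.8, -0.6]
finger_gap: 20.9
finger_force: 50.0
```

Held. Lift and carry to the mouth.

Request:
{"fn": "step_arm", "kwargs": {
  "series": [0, 0, 50, 0, 1, 0, 0, 50, 0, 1, 0, 0, 35, 0, 1, 11, -54, 0, -0.035, 1, 11, -54, 0, 0, 1, 11, -54, 0, 0, 1, 11, -54, 0, 0, 1, 11, -54, 0, 0, 1, 11, -54, 0, 0, 1, 33, -8, 0, 0, 1, 0, 0, 0, 0, 1, 0, 0, 0, 0, 1]
}}

```text
clock: 18.15
eef_pos: [642.6, -70.1, 199.3]
eef_rot: [3.141, -0.002, -3.141]
wrist_force: [-0.7, 0.3, -1.4]
finger_gap: 20.8
finger_force: 50.0
```

```bash
python3 - <<'E'
from h import *
s=manip.read_state(); print(s['eef_pos'],s['finger_gap'],s['finger_force'])
grab('wrist','w8');vials('w8',zmin=174,zmax=200,box=(580,720,-82,-58))
E
```

```text
[642.57927922 -70.0521605  199.34673739] 20.759386090666396 49.99137818813324
w8 c [642.2 -70.1] size [24. 55.] axis -0.5 ztop 190.9 n 3611
```

Request:
{"fn": "step_arm", "kwargs": {
  "series": [0, 0, -40, 0, 1, 0, 0, -25, 0, 1, 0, 0, -15, 0, 1, 0, 0, -15, 0, 1, 0, 0, -14, 0, 1, 0, 0, -10, 0, 1, 0, 0, 0, 0, 1, 0, 0, 0, 0, 0.7, 0, 0, 0, 0, 0.7, 0, 0, 0, 0, 0.7, 0, 0, 0, 0, 0.7, 0, 0, 30, 0, 0.7, 0, 0, 40, 0, 0.7, 0, 0, 49, 0, 0.7, 0, 0, 0, 0, 0.7, 0, 0, 0, 0, 0.7]
}}

```text
clock: 20.2
eef_pos: [642.8, -70.0, 199.7]
eef_rot: [3.141, -0.001, -3.141]
wrist_force: [0.0, 0.0, -1.3]
finger_gap: 28.5
finger_force: 0.0
```

```bash
cat >> h.py <<'E'
def flap(f):
    a=np.load('pics/'+f+'.npz'); vv,uu=np.mgrid[0:420,0:560]
    X=a['eye']+np.stack([(uu-a['c'][0])/a['f'],(vv-a['c'][1])/a['f'],np.ones_like(uu)],-1)@a['R'].T*a['d'][...,None]
    for y in (-30,-45,-60,-75,-90,-97):
        s=(abs(X[...,1]-y)<3)&(abs(X[...,0]-622)<10)&(a['d']>0)&(X[...,2]<170); print(y,np.median(X[s][:,2]).round(1),X[s][:,2].max().round(1),s.sum())
E
python3 - <<'E'
from h import *
s=manip.read_state(); print(s['eef_pos'],s['finger_gap'],s['finger_force'])
grab('wrist','w9');flap('w4');print();flap('w9');grab('top','t9');vials('t9')
E
```

```text
[642.8101882  -69.97162063 199.69631596] 28.486424583290827 0.0
-30 126.6 128.7 229
-45 123.2 125.5 218
-60 119.1 121.4 207
-75 115.4 117.7 207
-90 111.8 114.1 201
-97 110.0 112.0 158

-30 126.7 128.9 232
-45 123.0 125.9 223
-60 119.3 121.5 215
-75 115.7 117.4 193
-90 111.8 114.0 198
-97 110.2 112.7 160
t9 c [556.1 393.2] size [21. 54.] axis 9.1 ztop 26.2 n 178
t9 c [510.  342.8] size [22. 53.] axis -8.6 ztop 27.4 n 174
t9 c [483.7 399.2] size [21. 54.] axis -19.4 ztop 27.0 n 177
```

The flap is shut at the same heights as before, and three vials are left in the tray. On to the middle one.

Request:
{"fn": "step_arm", "kwargs": {
  "series": [-33, 6, 0, 0, 0.45, -12.4, 51, 0, 0, 0.45, -12.4, 51, 0, 0, 0.45, -12.4, 51, 0, 0, 0.45, -12.4, 51, 0, -0.05, 0.45, -12.4, 51, 0, -0.05, 0.45, -12.4, 51, 0, -0.05, 0.45, -12.4, 51, 0, 0, 0.45, -12.4, 50, -40, 0, 0.45, 0, 0, 0, 0, 0.45, 0, 0, 0, 0, 0.45]
}}

```text
clock: 21.68
eef_pos: [511.4, 340.1, 161.8]
eef_rot: [-3.141, -0.001, 2.992]
wrist_force: [-0.2, 0.0, -0.8]
finger_gap: 51.7
finger_force: 0.0
```

```bash
python3 - <<'E'
from h import *
s=manip.read_state(); print(s['eef_pos'],s['finger_gap'],s['eef_rot'])
grab('wrist','w10');vials('w10')
E
```

```text
[511.43568872 340.06683884 161.80168472] 51.71050282098758 [-3.14093004e+00 -6.65046829e-04  2.99189561e+00]
w10 c [484.8 400.1] size [22. 54.] axis -20.2 ztop 25.3 n 1365
w10 c [510.6 343.5] size [22. 54.] axis -8.4 ztop 25.2 n 1293
w10 c [556.6 393.9] size [22. 54.] axis 23.6 ztop 25.1 n 740
```

Request:
{"fn": "step_arm", "kwargs": {
  "series": [-0.5, 2, -50, 0, 0.45, 0, 0, -50, 0, 0.45, 0, 0, -31, 0, 0.45, 0, 0, 0, 0, 0.45, 0, 0, 0, 0, 1, 0, 0, 0, 0, 1, 0, 0, 0, 0, 1, 0, 0, 0, 0, 1, 0, 0, 0, 0, 1, 0, 0, 30, 0, 1, 0, 0, 0, 0, 1]
}}

```text
clock: 23.1
eef_pos: [511.7, 343.0, 62.8]
eef_rot: [3.139, 0.003, 2.992]
wrist_force: [0.2, -0.5, -0.3]
finger_gap: 20.4
finger_force: 50.0
```

Request:
{"fn": "step_arm", "kwargs": {
  "series": [0, 0, 50, 0, 1, 0, 0, 50, 0, 1, 0, 0, 39, 0, 1, 12.4, -51, 0, 0.05, 1, 12.4, -51, 0, 0.05, 1, 12.4, -51, 0, 0.05, 1, 12.4, -51, 0, 0, 1, 12.4, -51, 0, 0, 1, 12.4, -51, 0, 0, 1, 12.4, -51, 0, 0, 1, 12.4, -51, 0, 0, 1, 33, -6, 0, 0, 1, 0, 0, 0, 0, 1, 0, 0, 0, 0, 1]
}}

```text
clock: 24.85
eef_pos: [642.6, -71.2, 199.0]
eef_rot: [3.141, -0.002, -3.141]
wrist_force: [0.4, -0.0, 0.4]
finger_gap: 21.0
finger_force: 50.0
```

```bash
python3 - <<'E'
from h import *
s=manip.read_state(); print(s['eef_pos'],s['finger_gap'],s['finger_force'])
grab('wrist','w11');vials('w11',zmin=174,zmax=200,box=(580,720,-82,-58))
E
```

```text
[642.60047814 -71.15244782 199.01851584] 21.02542912532747 49.9996143579483
w11 c [641.8 -70. ] size [24. 54.] axis -0.0 ztop 192.9 n 3667
```

Request:
{"fn": "step_arm", "kwargs": {
  "series": [0, 1, -40, 0, 1, 0, 0, -25, 0, 1, 0, 0, -15, 0, 1, 0, 0, -15, 0, 1, 0, 0, -14, 0, 1, 0, 0, -9, 0, 1, 0, 0, 0, 0, 1, 0, 0, 0, 0, 0.7, 0, 0, 0, 0, 0.7, 0, 0, 0, 0, 0.7, 0, 0, 0, 0, 0.7, 0, 0, 30, 0, 0.7, 0, 0, 40, 0, 0.7, 0, 0, 48, 0, 0.7, 0, 0, 0, 0, 0.7, 0, 0, 0, 0, 0.7]
}}

```text
clock: 26.9
eef_pos: [642.8, -70.0, 199.4]
eef_rot: [3.141, -0.001, -3.141]
wrist_force: [0.0, -0.2, -0.6]
finger_gap: 28.4
finger_force: 0.0
```

```bash
python3 - <<'E'
from h import *
s=manip.read_state(); print(s['eef_pos'],s['finger_gap'],s['finger_force'])
grab('wrist','w12');flap('w12');grab('top','t12');vials('t12')
E
```

```text
[642.83416025 -70.0369308  199.3779337 ] 28.43724045665412 0.0
-30 126.8 128.6 236
-45 123.0 125.3 221
-60 119.3 121.8 209
-75 115.7 118.5 205
-90 111.8 114.2 198
-97 110.1 112.2 158
t12 c [555.9 393.2] size [21. 54.] axis 8.6 ztop 26.3 n 180
t12 c [483.4 399.4] size [21. 54.] axis -20.0 ztop 26.9 n 179
```

Request:
{"fn": "step_arm", "kwargs": {
  "series": [-33, 6, 0, 0, 0.45, -13.9, 51.5, 0, 0, 0.45, -13.9, 51.5, 0, 0, 0.45, -13.9, 51.5, 0, -0.05, 0.45, -13.9, 51.5, 0, -0.05, 0.45, -13.9, 51.5, 0, -0.05, 0.45, -13.9, 51.5, 0, -0.05, 0.45, -13.9, 51.5, 0, -0.05, 0.45, -13.9, 51.5, 0, -0.05, 0.45, -13.9, 51.5, 0, -0.05, 0.45, 0, 0, -40, 0, 0.45, 0, 0, 0, 0, 0.45]
}}

```text
clock: 28.5
eef_pos: [483.4, 398.4, 156.4]
eef_rot: [-3.136, -0.004, 2.793]
wrist_force: [-0.4, 0.6, 0.4]
finger_gap: 51.7
finger_force: 0.0
```

```bash
python3 - <<'E'
from h import *
s=manip.read_state(); print(s['eef_pos'],s['finger_gap'],s['eef_rot'])
grab('wrist','w13');vials('w13')
E
```

```text
[483.38477694 398.39130533 156.39931381] 51.70599204453311 [-3.13568285 -0.00403698  2.79266215]
w13 c [484.7 400.4] size [22. 54.] axis -20.5 ztop 25.2 n 1326
w13 c [557.3 394. ] size [22. 55.] axis 9.7 ztop 25.2 n 1155
```

The left rim lies under the left finger here, so I'll grasp with the tips at 10–11 mm, above the rim.

Request:
{"fn": "step_arm", "kwargs": {
  "series": [0, 0.5, -50, 0, 0.45, 0, 0, -50, 0, 0.45, 0, 0, -24, 0, 0.45, 0, 0, 0, 0, 0.45, 0, 0, 0, 0, 1, 0, 0, 0, 0, 1, 0, 0, 0, 0, 1, 0, 0, 0, 0, 1, 0, 0, 0, 0, 1, 0, 0, 30, 0, 1, 0, 0, 0, 0, 1]
}}

```text
clock: 29.92
eef_pos: [485.7, 400.1, 67.9]
eef_rot: [3.139, 0.002, 2.792]
wrist_force: [0.4, -0.0, -0.3]
finger_gap: 20.7
finger_force: 50.0
```

Request:
{"fn": "step_arm", "kwargs": {
  "series": [0, 0, 50, 0, 1, 0, 0, 50, 0, 1, 0, 0, 34, 0, 1, 13.9, -51.5, 0, 0.05, 1, 13.9, -51.5, 0, 0.05, 1, 13.9, -51.5, 0, 0.05, 1, 13.9, -51.5, 0, 0.05, 1, 13.9, -51.5, 0, 0.05, 1, 13.9, -51.5, 0, 0.05, 1, 13.9, -51.5, 0, 0.05, 1, 13.9, -51.5, 0, 0, 1, 13.9, -51.5, 0, 0, 1, 33, -6.5, 0, 0, 1, 0, 0, 0, 0, 1, 0, 0, 0, 0, 1]
}}

```text
clock: 31.8
eef_pos: [642.6, -70.2, 199.0]
eef_rot: [3.141, -0.002, -3.141]
wrist_force: [-1.1, 0.2, -0.3]
finger_gap: 20.8
finger_force: 50.0
```

```bash
python3 - <<'E'
from h import *
s=manip.read_state(); print(s['eef_pos'],s['finger_gap'],s['finger_force'])
grab('wrist','w14');vials('w14',zmin=174,zmax=200,box=(580,720,-82,-58))
E
```

```text
[642.55467929 -70.16489903 199.0163077 ] 20.750083318874882 49.99880254268646
w14 c [641.4 -69.9] size [24. 54.] axis -0.3 ztop 191.3 n 3590
```

Request:
{"fn": "step_arm", "kwargs": {
  "series": [0, 0, -40, 0, 1, 0, 0, -25, 0, 1, 0, 0, -15, 0, 1, 0, 0, -15, 0, 1, 0, 0, -14, 0, 1, 0, 0, -9, 0, 1, 0, 0, 0, 0, 1, 0, 0, 0, 0, 0.7, 0, 0, 0, 0, 0.7, 0, 0, 0, 0, 0.7, 0, 0, 0, 0, 0.7, 0, 0, 30, 0, 0.7, 0, 0, 40, 0, 0.7, 0, 0, 48, 0, 0.7, 0, 0, 0, 0, 0.7, 0, 0, 0, 0, 0.7]
}}

```text
clock: 33.85
eef_pos: [642.8, -70.0, 199.4]
eef_rot: [3.141, -0.001, -3.141]
wrist_force: [-0.4, -0.0, -0.4]
finger_gap: 28.1
finger_force: 0.0
```

```bash
python3 - <<'E'
from h import *
s=manip.read_state(); print(s['eef_pos'],s['finger_gap'],s['finger_force'])
grab('wrist','w15');flap('w15');grab('top','t15');vials('t15')
E
```

```text
[642.81782556 -70.01234685 199.37452332] 28.144575986939774 0.0
-30 126.7 128.7 239
-45 123.0 125.5 225
-60 119.3 121.4 210
-75 115.5 117.7 206
-90 111.9 113.6 194
-97 110.1 112.3 160
t15 c [556.1 392.7] size [21. 54.] axis 8.5 ztop 26.4 n 182
```

Flap shut again. On to the last vial.

Request:
{"fn": "step_arm", "kwargs": {
  "series": [-33, 6, 0, 0, 0.45, -5.9, 51, 0, 0, 0.45, -5.9, 51, 0, 0, 0.45, -5.9, 51, 0, 0.05, 0.45, -5.9, 51, 0, 0.05, 0.45, -5.9, 51, 0, 0.05, 0.45, -5.9, 51, 0, 0, 0.45, -5.9, 51, 0, 0, 0.45, -5.9, 51, 0, 0, 0.45, -5.9, 50, 0, 0, 0.45, 0, 0, -40, 0, 0.45, 0, 0, 0, 0, 0.45, 0, 0, 0, 0, 0.45]
}}

```text
clock: 35.58
eef_pos: [557.4, 393.1, 161.0]
eef_rot: [3.141, 0.0, -2.992]
wrist_force: [0.3, 0.4, 0.8]
finger_gap: 51.8
finger_force: 0.0
```

```bash
python3 - <<'E'
from h import *
s=manip.read_state(); print(s['eef_pos'],s['finger_gap'],s['eef_rot'])
grab('wrist','w16');vials('w16')
E
```

```text
[557.37962316 393.14746229 161.03309246] 51.78244534864425 [ 3.14140639e+00  3.36373660e-04 -2.99204483e+00]
w16 c [557.2 393.7] size [21. 54.] axis 9.6 ztop 25.3 n 1277
```

Request:
{"fn": "step_arm", "kwargs": {
  "series": [0, 0, -50, 0, 0.45, 0, 0, -50, 0, 0.45, 0, 0, -25, 0, 0.45, 0, 0, 0, 0, 0.45, 0, 0, 0, 0, 1, 0, 0, 0, 0, 1, 0, 0, 0, 0, 1, 0, 0, 0, 0, 1, 0, 0, 0, 0, 1, 0, 0, 30, 0, 1, 0, 0, 0, 0, 1]
}}

```text
clock: 37.0
eef_pos: [557.8, 394.1, 67.1]
eef_rot: [3.14, 0.003, -2.991]
wrist_force: [-0.7, -0.3, -1.4]
finger_gap: 20.6
finger_force: 50.0
```

Request:
{"fn": "step_arm", "kwargs": {
  "series": [0, 0, 50, 0, 1, 0, 0, 50, 0, 1, 0, 0, 35, 0, 1, 5.9, -51, 0, -0.05, 1, 5.9, -51, 0, -0.05, 1, 5.9, -51, 0, -0.05, 1, 5.9, -51, 0, 0, 1, 5.9, -51, 0, 0, 1, 5.9, -51, 0, 0, 1, 5.9, -51, 0, 0, 1, 5.9, -51, 0, 0, 1, 5.9, -51, 0, 0, 1, 33, -5, 0, 0, 1, 0, 0, 0, 0, 1, 0, 0, 0, 0, 1]
}}

```text
clock: 38.88
eef_pos: [642.6, -70.2, 199.0]
eef_rot: [3.141, -0.002, -3.141]
wrist_force: [0.5, -0.7, -0.8]
finger_gap: 21.2
finger_force: 50.0
```

```bash
python3 - <<'E'
from h import *
s=manip.read_state(); print(s['eef_pos'],s['finger_gap'],s['finger_force'])
grab('wrist','w17');vials('w17',zmin=174,zmax=200,box=(580,720,-82,-58))
E
```

```text
[642.59746939 -70.16507106 199.04231567] 21.200831764804335 49.997066259384155
w17 c [642.6 -70. ] size [24. 54.] axis -0.3 ztop 190.2 n 3636
```

Request:
{"fn": "step_arm", "kwargs": {
  "series": [0, 0, -40, 0, 1, 0, 0, -25, 0, 1, 0, 0, -15, 0, 1, 0, 0, -15, 0, 1, 0, 0, -14, 0, 1, 0, 0, -9, 0, 1, 0, 0, 0, 0, 1, 0, 0, 0, 0, 0.7, 0, 0, 0, 0, 0.7, 0, 0, 0, 0, 0.7, 0, 0, 0, 0, 0.7, 0, 0, 30, 0, 0.7, 0, 0, 40, 0, 0.7, 0, 0, 48, 0, 0.7, 0, 0, 0, 0, 1, 0, 0, 0, 0, 1]
}}

```text
clock: 40.92
eef_pos: [642.8, -70.0, 199.4]
eef_rot: [3.141, -0.001, -3.141]
wrist_force: [0.1, -0.1, -0.7]
finger_gap: 11.6
finger_force: 0.0
```

```bash
python3 - <<'E'
from h import *
s=manip.read_state(); print(s['eef_pos'],s['finger_gap'],s['finger_force'])
grab('wrist','w18');flap('w18');grab('top','t18');vials('t18')
E
```

```text
[642.82327252 -70.03564855 199.37167906] 11.632160567754093 0.0
-30 126.7 128.8 240
-45 123.0 125.5 223
-60 119.4 121.7 207
-75 115.6 117.8 206
-90 111.7 114.0 198
-97 110.2 112.2 156
```

View pics/w18.png

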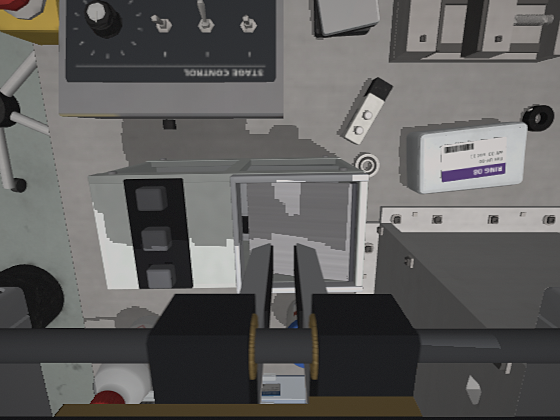

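The tray is empty and the flap reads shut, but there is a dark spot at (245,225), in the slot by the rim wall. Checking its depth.

```bash
python3 - <<'E'
from h import *
for u in range(232,258,2): print(u,P('w18',u,225).round(),P('w18',u,195).round())
p=cv2.imread('pics/w18.png')[165:300,225:375];cv2.imwrite('pics/w18c.png',cv2.resize(p,None,fx=5,fy=4,interpolation=cv2.INTER_CUBIC))
E
```

```text
232 [ 638. -109.  123.] [ 614. -107.  132.]
234 [ 635. -106.  133.] [ 614. -106.  133.]
236 [ 636. -105.  133.] [ 614. -104.  132.]
238 [ 636. -104.  132.] [ 615. -104.  125.]
240 [ 639. -103.  123.] [ 617. -104.  115.]
242 [ 642. -103.  113.] [ 631. -111.   49.]
244 [ 662. -110.   49.] [ 631. -109.   49.]
246 [ 661. -108.   49.] [ 631. -107.   49.]
248 [ 661. -106.   49.] [619. -98. 109.]
250 [643. -97. 110.] [618. -97. 111.]
252 [642. -96. 110.] [618. -95. 111.]
254 [642. -94. 111.] [618. -94. 111.]
256 [642. -92. 111.] [618. -92. 111.]
```

View pics/w18c.png

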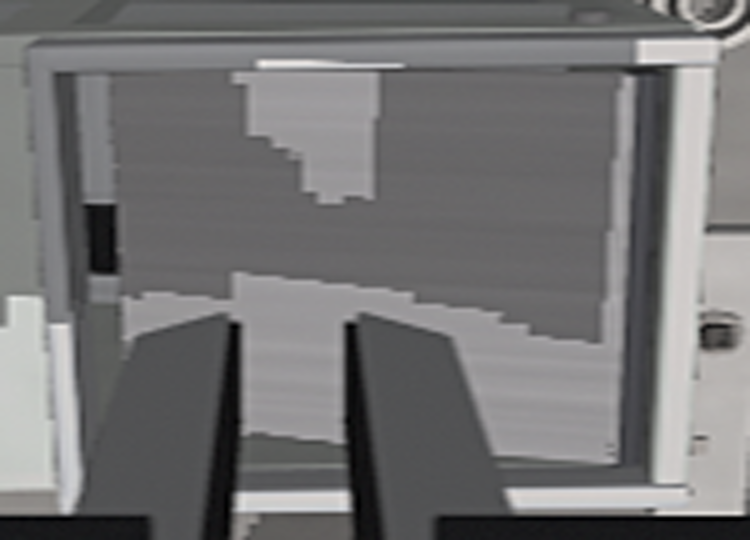

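That is vial 5's cap, lying inside at z≈49 and seen through the slot, so all five are in and the flap is shut. Press the middle key.

Request:
{"fn": "step_arm", "kwargs": {
  "series": [1, -46, 0, 0, 1, 1, -47, 0, 0, 1, 0, 0, 0, 0, 1, 0, 0, -20, 0, 1, 0, 0, -14, 0, 1, 0, 0, 0, 0, 1, 0, 0, -4, 0, 1, 0, 0, -4, 0, 1, 0, 0, -2.5, 0, 1, 0, 0, 0, 0, 1, 0, 0, 0, 0, 1]
}}

```text
clock: 42.4
eef_pos: [645.5, -163.3, 157.2]
eef_rot: [-3.141, 0.002, -3.141]
wrist_force: [-2.7, 2.2, 10.4]
finger_gap: 0.5
finger_force: 5.1
```

Fully down (157.2, the same as the near key). Release, then the far key.

Request:
{"fn": "step_arm", "kwargs": {
  "series": [0, 0, 15, 0, 1, 0, 0, 10, 0, 1, 0, 0, 0, 0, 1, 15, 0, 0, 0, 1, 15, 0, 0, 0, 1, 0, 0, 0, 0, 1, 0, 0, -15, 0, 1, 0, 0, 0, 0, 1, 0, 0, -5, 0, 1, 0, 0, -5, 0, 1, 0, 0, -1, 0, 1, 0, 0, 0, 0, 1, 0, 0, 0, 0, 1]
}}

```text
clock: 44.02
eef_pos: [675.1, -163.6, 157.0]
eef_rot: [-3.141, 0.002, -3.141]
wrist_force: [-9.4, 1.5, 17.1]
finger_gap: 1.0
finger_force: 8.6
```

Request:
{"fn": "step_arm", "kwargs": {
  "series": [0, 0, 15, 0, 1, 0, 0, 30, 0, 1, -30, 0, 40, 0, 1, -50, 0, 0, 0, 1, -50, 0, 0, 0, 1, 0, 0, 0, 0, 1, 0, 0, 0, 0, 1, 0, 0, 0, 0, 1]
}}

```text
clock: 45.02
eef_pos: [546.0, -163.6, 239.5]
eef_rot: [-3.142, 0.0, -3.141]
wrist_force: [0.7, -0.3, 0.5]
finger_gap: 0.5
finger_force: 0.0
```

```bash
python3 - <<'E'
from h import *
s=manip.read_state(); print(s['eef_pos'],s['wrist_force'])
grab('wrist','w19');grab('scene','s19')
for u,v in [(283,226)]: pass
a=np.load('pics/w19.npz'); vv,uu=np.mgrid[0:420,0:560]
X=a['eye']+np.stack([(uu-a['c'][0])/a['f'],(vv-a['c'][1])/a['f'],np.ones_like(uu)],-1)@a['R'].T*a['d'][...,None]
for x in (615,645,675):
  s=(abs(X[...,0]-x)<5)&(abs(X[...,1]+163.5)<5)&(X[...,2]<160); print(x,np.median(X[s][:,2]) if s.any() else None)
flap('w19'); vials('s19')
E
```

```text
[ 546.02045404 -163.55622632  239.54621886] [ 0.67241754 -0.34163849  0.47449074]
615 None
645 136.65251001837584
675 None
-30 126.8 128.5 138
-45 123.1 124.9 139
-60 119.4 121.2 131
-75 115.5 117.8 121
-90 111.9 113.7 72
-97 110.4 112.0 52
```

View pics/w19.png

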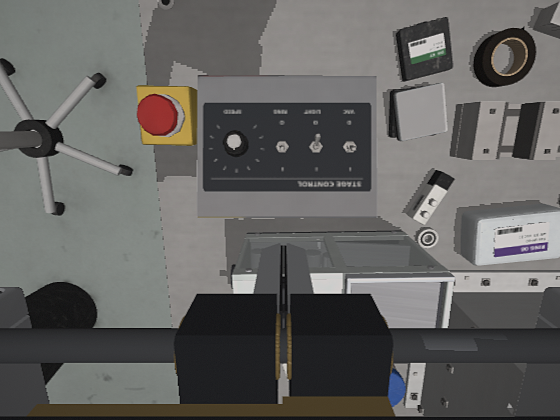

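The gripper is clear of everything, the flap is shut (mouth at (397,290)) and the bystanders are where they stood. Handing in.

```bash
python3 -c "
from cell import manip
print(manip.sign_off())"
```

```text
the job is handed in; nothing more can be done
None
```

I pressed the near key, put all five vials in the dry box with the flap shut behind them, then pressed the middle and far keys in order and handed the job in at about 45 s; one vial slipped back into the tray on the way and was regrasped.

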